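# Dispense a test tile from the bottom of the tile magazine

## Task

Push the pusher of the tile magazine all the way in so that the bottom tile of the stack comes out on the far side, and draw the pusher fully back so that the rest of the stack drops down. Then lay that tile flat and lengthwise on the wooden rack, resting on the two strips between the raised ends; the other tiles stay in the magazine.

Things in the scene. Friction and masses are not known exactly. Their poses are not given: they have to be found in the camera images.
- magazine: Fixed plywood tile box, 85 mm long (x), 64 wide, 52 high, open on top, on a rail 30 wide, 15 high from x = -92 to 123 mm. Origin on the bench under the stack's centre; +x: the way tiles come out. Holds 4 equal tiles, long side along x; the lowest fits the slot in the +x wall. Pushed out, it lies on the rail at x about 80 mm, centre 19 mm up, overhanging 9 mm each side; 4.5 mm stop at x = 121 mm
- pusher (a joint): Slide of the pusher along the magazine's +x, m: 0 fully back, 0.09 fully in (end stop). Starts near 0; 1.5 N of friction, no spring, stays where left. Its blade meets the bottom tile at about 0.009; the tile is clear of the box at 0.085 or more. The stack drops (8.5 mm) only when the slide is back below 0.009. The blade and handle stick out behind the rail
- pusher_grip (a point): Grip point of the pusher's upright handle, on its centre line 84 mm above the bench, 18 mm below its top. The wooden grip is 16 mm thick along the magazine's x, 28 mm wide across it, 40 mm high. It lies at magazine x = -141 mm plus the slide value; axes as the magazine's
- tile_bottom_center (a point): Centre of the bottom tile of the stack, the one to take: flat ceramic test tile 72 mm long (its x), 48 wide (y), 8.5 thick (z), 35 g, half of one face glazed; looks like the other tiles. A lone tile on the bench near the rack is not wanted
- tile_top_center (a point): Centre of the topmost of the four tiles in the magazine, same size; at first 45 mm above the bench, 36 mm once the stack has dropped
- rack_seat (a point): Fixed wooden rack: board 130 mm long (x), 84 wide (y), 6 thick, two strips along x, 8 mm wide at y = +-13 mm, tops 14 mm above the bench, and at each end a raised block 36 mm wide, 26 high (inner faces x = +-54 mm). This point: middle of the seat, at the strips' top. A tile lies on the strips, long side along x

How it is judged:
By the outcome, as a careful person would: the job done as asked, in the order asked, and still so for the second after the job is handed in, with the robot touching nothing.
It also fails if it takes over 54 s, if anything falls off the work surface, if the arm or the gripper's body presses on something with over 40 N, if the wrist force passes 120 N, or if a joint passes its speed limit or range.

## Robot

A 6-joint arm with a two-finger parallel gripper is mounted at the origin on a cart in front of the work surface, level with it; the furniture and walls round the work are solid. World frame = base frame: x ahead of the robot, y to its left, z up, the work surface at z = 0. Lengths are in m, angles in rad, forces in N, time in s.
With the tool pointing down it reaches from about 0.35 to 0.875 m from the base axis. Payload 4.2 kg.
Tool frame: the origin (TCP) lies midway between the tips of the shut fingers; the grasp point (between the pads) lies 19 mm behind it; z points along the fingers, y is the direction in which the jaws open and shut (so a half turn about z gives the same grasp; the last joint's range is limited). The gripper opens to 87 mm and grips with 3 to 60 N. Pads are 19 mm wide; open, the fingers measure 117 mm over their backs; the gripper's body (75 mm by 190 mm) begins 51 mm behind the grasp point.
Start: joints at [1.53, 0.385, 0.008, 0, -1.194, -0.259], TCP at [0.185, 0.597, 0.223] pointing down, gripper open.
Joint ranges: [-3.14, 3.14], [-1.21, 2.06], [-1.07, 1.41], [-3.16, 2.05], [-2.99, -0.16], [-3.1, 3.1]. Speed limits (rad/s): [2.79, 2.79, 3.14, 3.14, 3.14, 3.14].

## Interface

Orientations are given as a unit quaternion [w, x, y, z].
In Python, from station import monitor, eyes, finish_job gives the robot as it stands.
- The arm moves only by the tool servo_tool, never from a script. Its argument "moves" is text: rows parted by semicolons, each of 5 numbers parted by spaces: the opening, from -1 (shut) to 1 (fully open), so that 0 is half open, then the shift along the tool's x, y, z normalised to -1 to 1, where 1 is 100 cm, then the turn about the tool's z normalised to -1 to 1, where 1 is 120 degrees. A call has 1 to 5 rows; each row is the pose to reach, as a shift and turn from the pose commanded when the call began, along the tool's axes at that moment; what a row does not reach only later rows make up. A row lasts 1/10 s, in which the tool goes at most 50 mm and 8.59 degrees, less where a joint would pass 70% of its speed; a pose out of reach is approached as far as the arm can. A call with a number of a shift or a turn outside -1 to 1 is refused whole. A call with a gripper value outside its range is refused whole. The fingers move at their own pace and stop on an object; "force" is the grip in N (left out, the last holds). Time passes only in rows, so rows that repeat a pose let the fingers close. It gives the time, the measured TCP pose, the force and the opening at its end, in the units of the state.
- monitor.state(): the state, without advancing time (a new reading comes with each control period).
- eyes.capture(name): name is "scene" or "top" or "wrist"; returns a dict with "img" (480x640x3 uint8, red, green, blue), "fx", "fy", "cx", "cy" (pixels), "k1" (the pictures are not rectified: a ray, as slopes to the right and down, at radius r is drawn at 1 + k1 r^2 times it, then the intrinsics apply), "cam_to_world" (4x4, takes a point from camera to world coordinates); the wrist camera has in their place "mount" (4x4, takes a point from camera to tool coordinates, whose origin is the TCP and whose axes are the flange's). Camera axes: x right, y up, looking along -z (the intrinsics and any distortion apply to the point x, -y, -z); pixel columns grow to the right and rows downward; lengths in m; the calibration is good to about 2 mm. A picture is of the moment at which its call begins: read the wrist's pose just before it. There is no depth.
- finish_job(): hands the job in, once; it reports no verdict.
The state is a dict: "t": time; "joint_pos": joint angles; "qvel": joint speeds; "tau": joint torques, N m; "position": TCP position; "orientation": TCP orientation; "contact_force": force on the tool from outside, world axes, zero at the start; "ft_torque": the same for the moment, N m; "grip_width": finger opening in m.
Only numpy, scipy, OpenCV 4.12 (cv2) and the standard library are available. Lean on these libraries where they do the work, as an engineer would, in place of code of your own. Each camera call takes 0.05 s, during which the arm holds its last target.

## Working session

There is one attempt and no reset: what is moved stays moved. The work goes in short steps, Python scripts to look and compute and a tool call to move; the robot and the scene stay as the last step left them, time stands still between calls to the robot, and variables do not carry over. Pictures are saved under pics/ and viewed, and the job is handed in when it is done.

Besides the shell and the picture viewer there is one more tool, called after ">>>" by a JSON object that holds its "api" and its "payload", one argument or row to a line. servo_tool: Moves the arm, as the interface text tells. Its arguments: {"type":"object","properties":{"moves":{"type":"string"},"force":{"type":"number"}},"required":["moves"]}

```bash
mkdir -p pics; ls
cat > h.py <<'E'
import numpy as np, cv2
from station import monitor, eyes, finish_job
from scipy.spatial.transform import Rotation as R
def cap(n,fn=None):
    s=monitor.state(); c=eyes.capture(n)
    if n=='wrist':
        T=np.eye(4); q=s['orientation']; T[:3,:3]=R.from_quat([q[1],q[2],q[3],q[0]]).as_matrix(); T[:3,3]=s['position']
        c['cam_to_world']=T@np.array(c['mount'])
    c['cam_to_world']=np.array(c['cam_to_world'])
    if fn: cv2.imwrite('pics/'+fn+'.png',c['img'][:,:,::-1])
    np.save('pics/'+(fn or n)+'.npy',{k:v for k,v in c.items()},allow_pickle=True)
    return c
def load(fn): return np.load('pics/'+fn+'.npy',allow_pickle=True).item()
def ray(c,uv):
    K=np.array([[c['fx'],0,c['cx']],[0,c['fy'],c['cy']],[0,0,1.]])
    # r drawn = (1+k1 r^2) * r
    p=cv2.undistortPoints(np.array([[uv]],float),K,np.array([c['k1'],0,0,0.]))[0,0]
    d=c['cam_to_world'][:3,:3]@np.array([p[0],-p[1],-1.]); return c['cam_to_world'][:3,3],d/np.linalg.norm(d)
def onz(c,uv,z):
    o,d=ray(c,uv); return o+d*(z-o[2])/d[2]
def tri(views):
    A=np.zeros((3,3));b=np.zeros(3); L=[ray(c,uv) for c,uv in views]
    for o,d in L:
        P=np.eye(3)-np.outer(d,d);A+=P;b+=P@o
    x=np.linalg.solve(A,b); return x,[np.linalg.norm((np.eye(3)-np.outer(d,d))@(x-o)) for o,d in L]
def proj(c,X):
    M=np.linalg.inv(c['cam_to_world']);p=M[:3,:3]@np.array(X)+M[:3,3]
    a=np.array([p[0],-p[1]])/-p[2]; a=a*(1+c['k1']*(a@a)); return np.array([a[0]*c['fx']+c['cx'],a[1]*c['fy']+c['cy']])
E
python3 - <<'E'
from h import *
print(monitor.state())
for n in ['scene','top','wrist']:
    c=cap(n,n+'0'); print(n,c['fx'],c['k1'],c['cam_to_world'].round(3).tolist())
E
```

```text
pics
{'t': 0.0, 'joint_pos': array([ 1.52961857e+00,  3.85563320e-01,  6.61200076e-03, -5.19642090e-04,
       -1.19401423e+00, -2.58602989e-01]), 'qvel': array([ 4.44633126e-04, -1.81035932e-03,  7.08957442e-05,  7.04994571e-04,
        5.03115443e-04,  1.90624635e-03]), 'tau': array([-1.68588176e-04, -3.90665495e+01,  1.87408161e+01,  4.21989307e+00,
        1.10015343e-02, -2.01017997e-04]), 'position': array([0.18436556, 0.59654342, 0.22144706]), 'orientation': array([ 1.10440978e-03,  9.88772525e-01, -1.49424426e-01, -1.22387234e-04]), 'contact_force': array([-0.49063588, -0.14636154,  0.38275362]), 'ft_torque': array([-0.00192381, -0.02863423,  0.05986686]), 'grip_width': 0.08690829647887889}
scene 591.4845631461912 -0.017077112427516646 [[-0.598, 0.363, -0.714, -0.122], [-0.801, -0.247, 0.545, 0.119], [0.021, 0.898, 0.439, 0.47], [0.0, 0.0, 0.0, 1.0]]
top 585.2807529114596 -0.19235251831957578 [[-0.007, 0.983, -0.185, 0.337], [-1.0, -0.008, -0.005, -0.313], [-0.006, 0.185, 0.983, 0.925], [0.0, 0.0, 0.0, 1.0]]
wrist 373.3991377146561 -0.04339004895277784 [[-0.296, 0.914, 0.277, 0.261], [-0.955, -0.285, -0.083, 0.574], [0.003, -0.289, 0.957, 0.384], [0.0, 0.0, 0.0, 1.0]]
```

View pics/scene0.png

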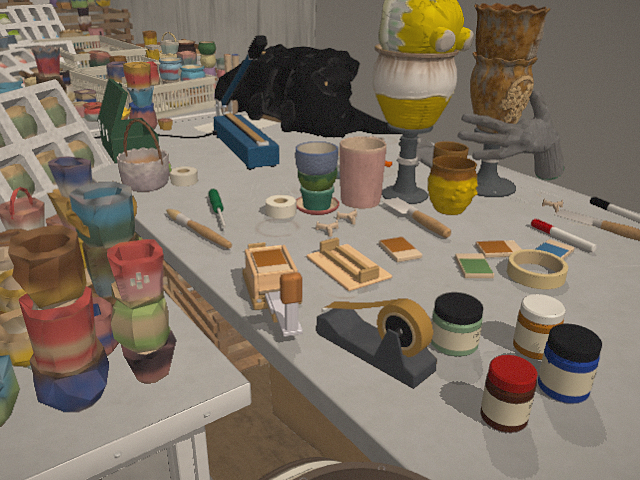

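View pics/top0.png

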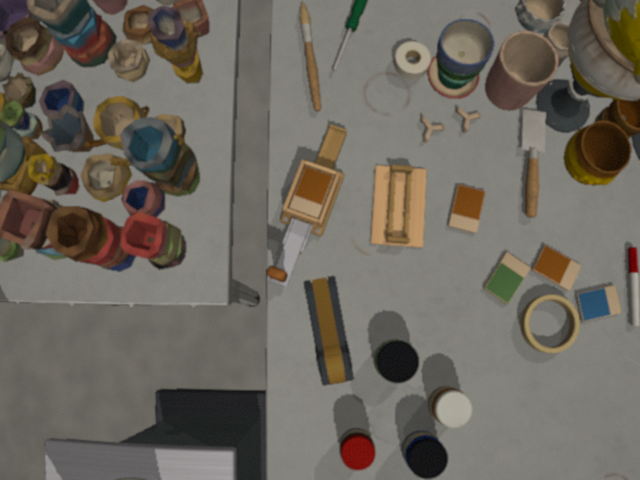

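View pics/wrist0.png

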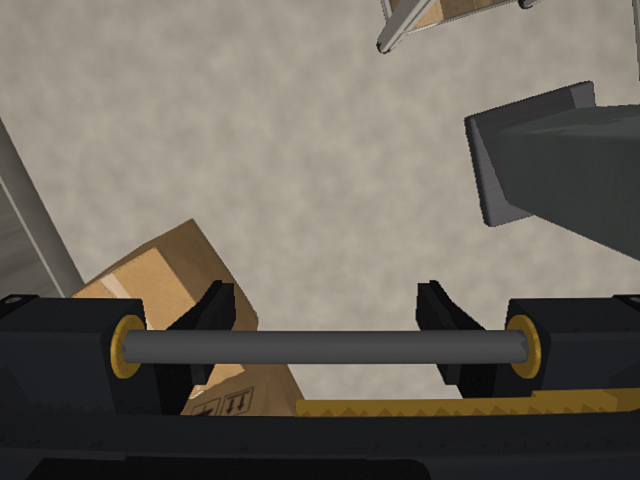

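Run:
```python
from h import *
s=load('scene0');t=load('top0')
for n,b in [('scene0',(230,220,410,350)),('top0',(255,110,495,300))]:
    im=load(n)['img'];x0,y0,x1,y1=b
    cr=cv2.resize(im[y0:y1,x0:x1],(800,int(800*(y1-y0)/(x1-x0))),interpolation=cv2.INTER_CUBIC)
    if cr.shape[0]>600: cr=cr[:600]
    cv2.imwrite('pics/'+n+'_crop.png',cr[:,:,::-1]); print(n,800/(x1-x0))
for uv in [(160,200),(150,130),(110,210),(80,230),(20,220),(240,100),(240,300),(160,145)]: print(uv,onz(t,uv,0.1).round(3),onz(t,uv,0.).round(3))
```

```text
scene0 4.444444444444445
top0 3.3333333333333335
(160, 200) [ 0.526 -0.062  0.1  ] [ 0.548 -0.032  0.   ]
(150, 130) [ 0.635 -0.04   0.1  ] [ 0.671 -0.007  0.   ]
(110, 210) [0.511 0.015 0.1  ] [0.532 0.054 0.   ]
(80, 230) [0.481 0.06  0.1  ] [0.499 0.106 0.   ]
(20, 220) [0.498 0.163 0.1  ] [0.517 0.221 0.   ]
(240, 100) [ 0.68  -0.177  0.1  ] [ 0.721 -0.161  0.   ]
(240, 300) [ 0.38  -0.184  0.1  ] [ 0.385 -0.168  0.   ]
(160, 145) [ 0.61  -0.057  0.1  ] [ 0.644 -0.026  0.   ]
```

View pics/scene0_crop.png

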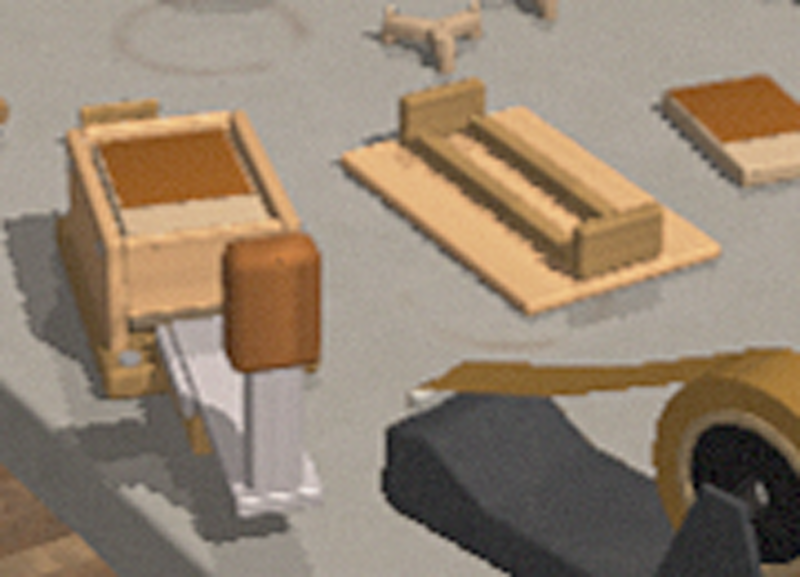

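View pics/top0_crop.png

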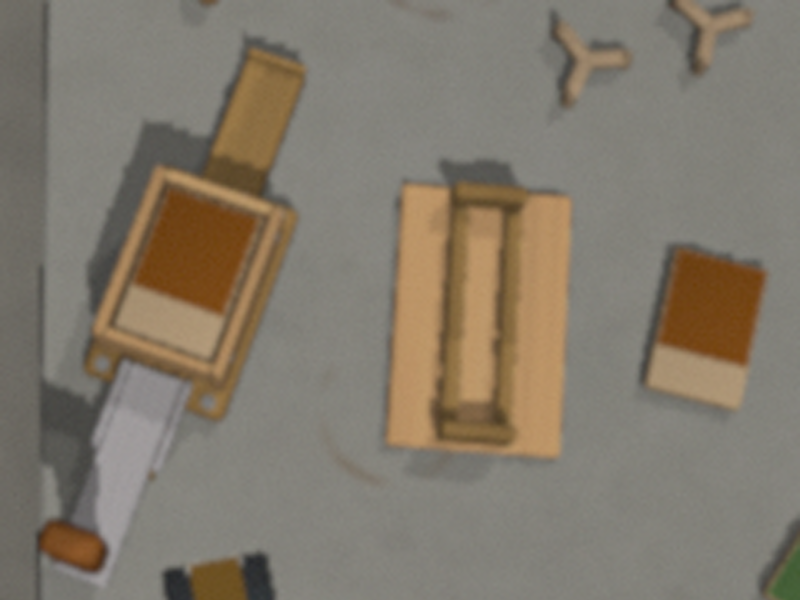

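Run:
```python
from h import *
s=load('scene0');t=load('top0')
S=lambda x,y:(230+x/4.4444-.4,220+y/4.4444-.4)
T=lambda x,y:(255+x/3.3333-.35,110+y/3.3333-.35)
pts={}
for n,a,b in [('A',(68,130),(155,168)),('B',(240,112),(297,212)),('C',(298,225),(215,382)),('D',(122,240),(92,338)),
 ('ra',(343,160),(402,183)),('rb',(523,108),(571,197)),('rc',(720,248),(560,457)),('rd',(528,312),(387,445)),
 ('ttile',(210,201),(185,302)),('grip top',(272,240),(76,534))]:
    x,e=tri([(s,S(*a)),(t,T(*b))]); pts[n]=x; print(n,x.round(4),np.round(e,4), onz(t,T(*b),0.052)[:2].round(4),onz(s,S(*a),0.052)[:2].round(4))
for k in ['ABCD',['ra','rb','rc','rd']]:
    P=np.array([pts[i] for i in k]); print(P.mean(0), P[0]-P[3],P[1]-P[2],np.linalg.norm(P[0]-P[3]),np.linalg.norm(P[0]-P[1]))
    for a,b in((0,3),(1,2)): d=P[a]-P[b];print(np.degrees(np.arctan2(d[1],d[0])))
```

```text
A [ 0.5966 -0.2687  0.0539] [0.001 0.001] [ 0.5978 -0.2678] [ 0.5991 -0.271 ]
B [ 0.5782 -0.3315  0.05  ] [0.0027 0.0027] [ 0.5759 -0.3336] [ 0.5771 -0.3277]
C [ 0.4953 -0.2961  0.0542] [0.0008 0.0008] [ 0.4963 -0.2954] [ 0.498  -0.2989]
D [ 0.515  -0.241   0.0574] [0.0018 0.0018] [ 0.5172 -0.2391] [ 0.5218 -0.2469]
ra [ 0.6022 -0.3877  0.0044] [0.0017 0.0017] [ 0.5896 -0.3826] [ 0.5269 -0.3368]
rb [ 0.5948 -0.4699  0.0061] [0.0009 0.0009] [ 0.5825 -0.4615] [ 0.5232 -0.4122]
rc [ 0.4667 -0.459   0.0062] [0.0002 0.0002] [ 0.4604 -0.4516] [ 0.4084 -0.4021]
rd [ 0.4734 -0.3766  0.0046] [0.0004 0.0004] [ 0.4667 -0.373 ] [ 0.4125 -0.3263]
ttile [ 0.5323 -0.2838  0.0506] [0.0026 0.0026] [ 0.5337 -0.2817] [ 0.5279 -0.2841]
grip top [ 0.4217 -0.2377  0.1017] [0.0007 0.0007] [ 0.4273 -0.2325] [ 0.4945 -0.2865]
[ 0.54626219 -0.28432592  0.0539123 ] [ 0.08164282 -0.02761683 -0.00350162] [ 0.08287035 -0.03547816 -0.004213  ] 0.08625833207200209 0.06563193942206506
-18.68882887980955
-23.17656396675941
[ 0.53427273 -0.42331475  0.0053472 ] [ 0.12879696 -0.01115155 -0.00024324] [ 1.28052944e-01 -1.08908802e-02 -5.61292035e-05] 0.12927905356230335 0.08257817392298776
-4.948464915720238
-4.861297073546811
```

>>> {"api": "servo_tool", "payload": {
  "moves": "1 0 0 -0.05 0; 1 0 0 -0.1 0; 1 0 0 -0.15 0; 1 0.02 0.02 -0.18 0.01; 1 0.06 0.05 -0.2 0.0275"
}}

```text
t: 0.65
position: [0.2244, 0.5355, 0.423]
orientation: [-0.002, 0.984, -0.177, -0.0]
contact_force: [0.4, 0.5, 0.7]
grip_width: 0.0869
```

```bash
cat >> h.py <<'E'
def rel(target,yaw=None):
    s=monitor.state();q=s['orientation'];M=R.from_quat([q[1],q[2],q[3],q[0]]).as_matrix()
    d=np.array(target)-s['position']; print('t',round(s['t'],2),'pos',s['position'].round(4),'yaw',np.degrees(np.arctan2(M[1,0],M[0,0])).round(2),'z',M[:,2].round(3),'shift',(M.T@d).round(4),'j',s['joint_pos'].round(2),'w',round(s['grip_width'],4),'F',s['contact_force'].round(1))
    if yaw is not None: print('turn', -(yaw-np.degrees(np.arctan2(M[1,0],M[0,0])))/120)
E
python3 -c "
from h import *
rel([0.5,0.15,0.42],-20.5)"
```

```text
t 0.65 pos [0.2244 0.5355 0.423 ] yaw -20.37 z [ 0.001  0.003 -1.   ] shift [0.3926 0.2655 0.002 ] j [ 1.45  0.24  0.29  0.   -1.62 -0.24] w 0.0869 F [0.4 0.5 0.7]
turn 0.0011209302921995365
```

>>> {"api": "servo_tool", "payload": {
  "moves": "1 0.04 0.027 0 0; 1 0.08 0.054 0 0; 1 0.12 0.081 0 0; 1 0.16 0.108 0 0; 1 0.2 0.135 0 0"
}}

```text
t: 1.15
position: [0.3657, 0.3362, 0.421]
orientation: [-0.0, 0.984, -0.178, -0.0]
contact_force: [1.5, -0.1, 1.4]
grip_width: 0.0866
```

>>> {"api": "servo_tool", "payload": {
  "moves": "1 0.04 0.027 0 0; 1 0.08 0.054 0 0; 1 0.12 0.081 0 0; 1 0.16 0.108 0 0; 1 0.19 0.135 0 0"
}}

```text
t: 1.65
position: [0.4969, 0.1431, 0.4205]
orientation: [0.0, 0.984, -0.178, -0.0]
contact_force: [0.9, 1.1, -0.2]
grip_width: 0.087
```

```bash
python3 -c "
from h import *
rel([0.42,-0.238,0.30],-20.5)"
```

```text
t 1.65 pos [0.4969 0.1431 0.4205] yaw -20.53 z [-0.001 -0.    -1.   ] shift [0.0618 0.3838 0.1207] j [ 0.59  0.12  0.14 -0.   -1.59  0.62] w 0.087 F [ 0.9  1.1 -0.2]
turn -0.0002692888447874964
```

>>> {"api": "servo_tool", "payload": {
  "moves": "1 0.007 0.045 0.01 0; 1 0.014 0.09 0.02 0; 1 0.021 0.135 0.03 0; 1 0.028 0.18 0.04 0; 1 0.035 0.225 0.05 0"
}}

```text
t: 2.15
position: [0.449, -0.0795, 0.3707]
orientation: [-0.0, 0.984, -0.178, 0.0]
contact_force: [1.3, -0.4, 1.2]
grip_width: 0.0869
```

>>> {"api": "servo_tool", "payload": {
  "moves": "1 0.007 0.04 0.02 0; 1 0.014 0.08 0.04 0; 1 0.021 0.12 0.06 0; 1 0.027 0.158 0.08 0; 1 0.027 0.158 0.08 0"
}}

```text
t: 2.65
position: [0.4171, -0.2378, 0.2876]
orientation: [-0.0, 0.984, -0.181, -0.004]
contact_force: [-0.7, 1.6, 0.3]
grip_width: 0.087
```

```bash
python3 -c "
from h import *
rel([0.42,-0.238,0.065],-20.5)
cap('wrist','w1')"
```

```text
t 2.65 pos [ 0.4171 -0.2378  0.2876] yaw -20.82 z [-0.007  0.002 -1.   ] shift [ 0.0044 -0.0009  0.2225] j [-0.18  0.09 -0.22 -0.   -1.27  1.39] w 0.087 F [-0.7  1.6  0.3]
turn -0.0026494113307647875
```

View pics/w1.png

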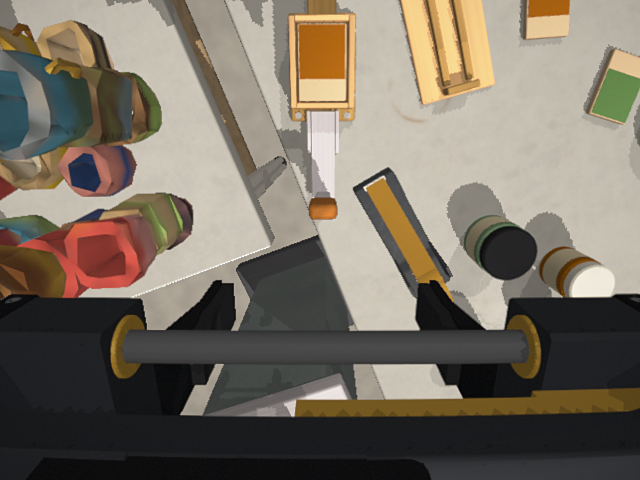

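Run:
```python
from h import *
im=load('w1')['img'];x0,y0,x1,y1=(275,0,375,230)
b=cv2.resize(im[y0:y1,x0:x1],None,fx=5,fy=5,interpolation=cv2.INTER_CUBIC)
cv2.imwrite('pics/w1c.png',np.hstack([b[:600],np.pad(b[550:],((0,0),(0,0),(0,0)))]) [:, :,::-1] if False else b[:600,:,::-1])
for n in ['w1','top0','scene0']:
    c=load(n);h=cv2.cvtColor(c['img'],cv2.COLOR_RGB2HSV)
    m=cv2.inRange(h,(5,150,90),(14,255,255))
    k,l,st,ce=cv2.connectedComponentsWithStats(m)
    for i in range(1,k):
        if st[i,4]>60: print(n,st[i],ce[i].round(1))
```

```text
w1 [309 198  28  21 507] [322.5 208.4]
w1 [ 69 221  28  18 257] [ 80.7 228.3]
w1 [116 222  21  32 130] [126.2 233.3]
w1 [  0 264  29  27 216] [ 16.5 275.3]
top0 [92 24 14 29 95] [100.5  39.4]
top0 [132 212  17   8  75] [138.9 215.5]
top0 [267 267  19  14 154] [276.3 273.4]
scene0 [480   4  30   6  76] [495.6   6.4]
scene0 [383 237  31  15 162] [397.4 244.1]
scene0 [480 241  32  12 175] [494.2 246.6]
scene0 [253 249  33  18 236] [269.  257.5]
scene0 [280 273  22  31 555] [291.4 287.5]
```

View pics/w1c.png

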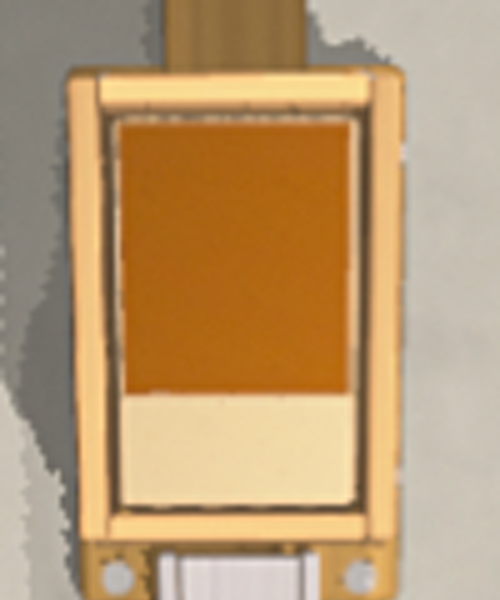

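Run:
```python
from h import *
w=load('w1');t=load('top0');s=load('scene0')
W=lambda x,y:(275+x/5-.4,y/5-.4)
P=np.array([onz(w,W(*p),0.049) for p in [(120,122),(350,122),(354,503),(121,503)]]);print(P.round(4))
m=P.mean(0);print('tile',m)
for a,b in((0,3),(1,2)): d=P[a]-P[b];print(np.linalg.norm(d),np.degrees(np.arctan2(d[1],d[0])))
print(np.linalg.norm(P[0]-P[1]),np.linalg.norm(P[3]-P[2]))
d=P[0]-P[1];print(np.degrees(np.arctan2(-d[0],d[1])))
P=np.array([onz(w,W(*p),0.052) for p in [(68,72),(403,72),(396,542),(82,542)]]);print('box',P.mean(0),P.round(4))
T=lambda x,y:(255+x/3.3333-.35,110+y/3.3333-.35)
for nm,(a,b) in {'TL':((120,122),(172,190)),'TR':((350,122),(262,218)),'BR':((354,503),(212,358)),'BL':((121,503),(118,325))}.items():
    print(nm,tri([(w,W(*a)),(t,T(*b))]))
print('grip wt',tri([(w,(322.5,207)),(t,(276.3,273.4))]))
print('grip z',[onz(w,(322.5,208.4),z).round(4) for z in (.09,.102)],[onz(t,(276.3,273.4),z).round(4) for z in(.09,.102)])
```

```text
[[ 0.5896 -0.2758  0.049 ]
 [ 0.5738 -0.3172  0.049 ]
 [ 0.5078 -0.2939  0.049 ]
 [ 0.5246 -0.2499  0.049 ]]
tile [ 0.54895766 -0.2842054   0.049     ]
0.07003294073015513 -21.735361567410973
0.07004954129549601 -19.456083973234815
0.04436029618643914 0.04714646390246415
-20.875651120332254
box [ 0.54906879 -0.28448512  0.052     ] [[ 0.6006 -0.2697  0.052 ]
 [ 0.5778 -0.3293  0.052 ]
 [ 0.4976 -0.2991  0.052 ]
 [ 0.5202 -0.2398  0.052 ]]
TL (array([ 0.59119289, -0.27560459,  0.03979178]), [np.float64(0.0007640256048053372), np.float64(0.0007640256048052915)])
TR (array([ 0.57401344, -0.31735592,  0.04859105]), [np.float64(0.00011327984620027962), np.float64(0.00011327984620029587)])
BR (array([ 0.50778672, -0.29391882,  0.04978781]), [np.float64(6.913118377387642e-05), np.float64(6.913118377394155e-05)])
BL (array([ 0.5252255 , -0.24993498,  0.04182267]), [np.float64(0.00036879810178839514), np.float64(0.0003687981017885012)])
grip wt (array([ 0.41922358, -0.2344094 ,  0.08024452]), [np.float64(0.0009236854983933183), np.float64(0.0009236854983933707)])
grip z [array([ 0.4199, -0.2356,  0.09  ]), array([ 0.4224, -0.2367,  0.102 ])] [array([ 0.4183, -0.2344,  0.09  ]), array([ 0.4171, -0.2355,  0.102 ])]
```

>>> {"api": "servo_tool", "payload": {
  "moves": "1 0 -0.003 0.045 0; 1 0 -0.003 0.09 0; 1 0 -0.003 0.13 0; 1 0 -0.003 0.16 0; 1 0 -0.003 0.16 0"
}}

```text
t: 3.2
position: [0.4188, -0.2309, 0.128]
orientation: [-0.0, 0.984, -0.177, -0.004]
contact_force: [0.2, -0.4, 0.4]
grip_width: 0.0871
```

```bash
python3 -c "
from h import *
rel([0.418,-0.235,0.065],-20.5)
cap('scene','s2')
rel([0.418,-0.235,0.065],-20.5)"
```

```text
t 3.2 pos [ 0.4188 -0.2309  0.128 ] yaw -20.43 z [-0.008  0.002 -1.   ] shift [0.0012 0.004  0.063 ] j [-0.16  0.24 -0.47 -0.   -0.87  1.38] w 0.0871 F [ 0.2 -0.4  0.4]
turn 0.0005762532665095262
t 3.25 pos [ 0.4209 -0.2318  0.1306] yaw -20.38 z [-0.003  0.    -1.   ] shift [-0.0014  0.004   0.0656] j [-0.16  0.24 -0.47  0.   -0.87  1.38] w 0.0866 F [ 0.5 -0.   1.2]
turn 0.0009972516451488408
```

View pics/s2.png

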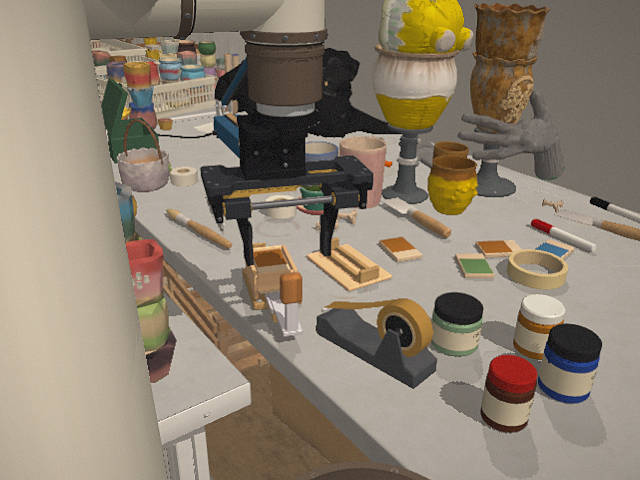

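>>> {"api": "servo_tool", "payload": {
  "moves": "1 0 0.003 0.03 0; 1 0 0.003 0.063 0; 1 0 0.003 0.063 0; 1 0 0.003 0.063 0"
}}

```text
t: 3.65
position: [0.4219, -0.2356, 0.0702]
orientation: [0.0, 0.984, -0.177, 0.002]
contact_force: [0.2, -0.3, -0.2]
grip_width: 0.0868
```

```bash
python3 -c "
from h import *
rel([0.418,-0.235,0.065],-20.5)
cap('scene','s3');c=cap('wrist','w3')
a=load('s3')['img'][130:370,180:440];cv2.imwrite('pics/s3c.png',cv2.resize(a,None,fx=2.4,fy=2.4)[:,:,::-1])"
```

```text
t 3.65 pos [ 0.4219 -0.2356  0.0702] yaw -20.39 z [ 0.003 -0.001 -1.   ] shift [-0.0039  0.0008  0.0052] j [-0.17  0.32 -0.54  0.   -0.71  1.39] w 0.0868 F [ 0.2 -0.3 -0.2]
turn 0.0008799744063589188
```

View pics/s3c.png

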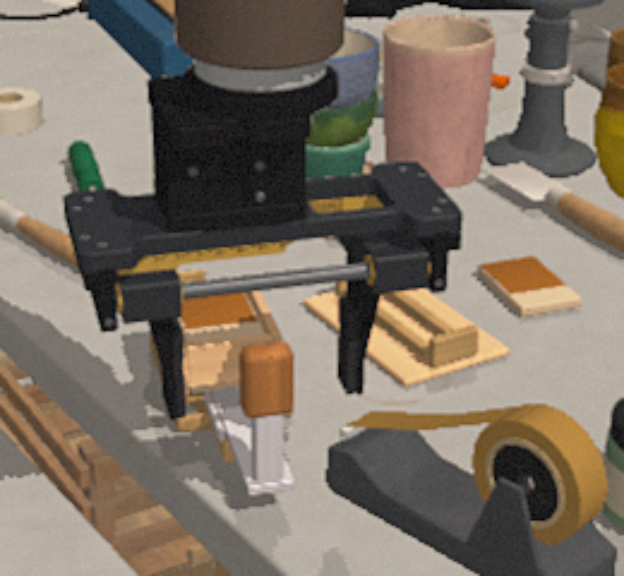

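View pics/w3.png

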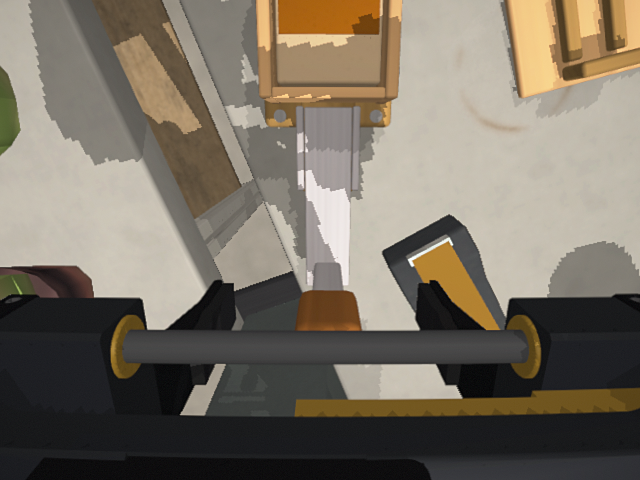

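>>> {"api": "servo_tool", "payload": {
  "moves": "-1 -0.002 0 0.004 0; -1 -0.002 0 0.004 0; -1 -0.002 0 0.004 0; -1 -0.002 0 0.004 0; -1 -0.002 0 0.004 0",
  "force": 20
}}

```text
t: 4.25
position: [0.4182, -0.2347, 0.0643]
orientation: [0.0, 0.984, -0.178, 0.0]
contact_force: [0.4, 0.4, 0.0]
grip_width: 0.055
```

>>> {"api": "servo_tool", "payload": {
  "moves": "-1 0 0 0 0; -1 0 0 0 0; -1 0 0 0 0"
}}

```text
t: 4.55
position: [0.4181, -0.2347, 0.0641]
orientation: [0.0, 0.984, -0.178, -0.0]
contact_force: [-0.1, -0.3, 0.6]
grip_width: 0.0309
```

```bash
python3 -c "
from h import *
rel([0.418,-0.235,0.065],-20.5)
cap('scene','s4');c=cap('wrist','w4')
a=load('s4')['img'][180:340,210:370];b=load('w4')['img'][100:420,140:460];cv2.imwrite('pics/s4c.png',np.hstack([cv2.resize(a,(400,400)),cv2.resize(b,(400,400))])[:,:,::-1])"
```

```text
t 4.55 pos [ 0.4181 -0.2347  0.0641] yaw -20.48 z [-0. -0. -1.] shift [ 0.      0.0004 -0.0009] j [-0.17  0.33 -0.55  0.   -0.69  1.39] w 0.0309 F [-0.1 -0.3  0.6]
turn 0.0001999413818060643
```

View pics/s4c.png

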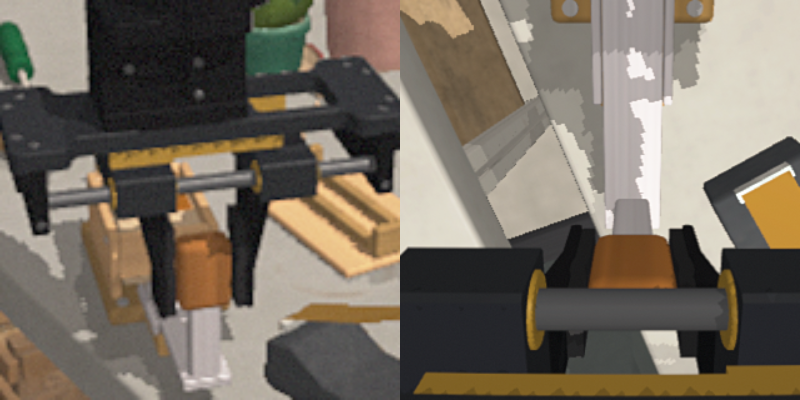

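Fingers straddle the handle, still closing. Finish the close.

>>> {"api": "servo_tool", "payload": {
  "moves": "-1 0 0 0 0; -1 0 0 0 0; -1 0 0 0 0"
}}

```text
t: 4.95
position: [0.4178, -0.2352, 0.0641]
orientation: [0.0, 0.984, -0.178, -0.0]
contact_force: [-1.4, -5.1, -0.4]
grip_width: 0.0277
```

>>> {"api": "servo_tool", "payload": {
  "moves": "-1 0.015 0 0 0; -1 0.03 0 0 0; -1 0.045 0 0 0; -1 0.06 0 0 0; -1 0.075 0 0 0"
}}

```text
t: 5.45
position: [0.4867, -0.261, 0.0641]
orientation: [0.0, 0.984, -0.178, -0.002]
contact_force: [-5.0, -2.8, 2.7]
grip_width: 0.0279
```

>>> {"api": "servo_tool", "payload": {
  "moves": "-1 0.006 0 0 0; -1 0.011 0 0 0; -1 0.013 0 0 0; -1 0.013 0 0 0"
}}

```text
t: 5.85
position: [0.4997, -0.2659, 0.0641]
orientation: [0.0, 0.984, -0.178, -0.001]
contact_force: [-2.5, -4.7, 1.7]
grip_width: 0.0275
```

```bash
python3 -c "
from h import *
rel([0.418,-0.235,0.065],-20.5)
cap('top','t5');c=cap('wrist','w5')
a=load('t5')['img'][80:300,240:460];b=load('w5')['img'][0:400,120:520];cv2.imwrite('pics/s5c.png',np.hstack([cv2.resize(a,(400,400)),cv2.resize(b,(400,400))])[:,:,::-1])"
```

```text
t 5.85 pos [ 0.4997 -0.2659  0.0641] yaw -20.49 z [-0.002 -0.    -1.   ] shift [-0.0874 -0.0003 -0.0008] j [-0.2   0.45 -0.34  0.   -0.78  1.42] w 0.0275 F [-2.5 -4.7  1.7]
turn 5.020450331650513e-05
```

View pics/s5c.png

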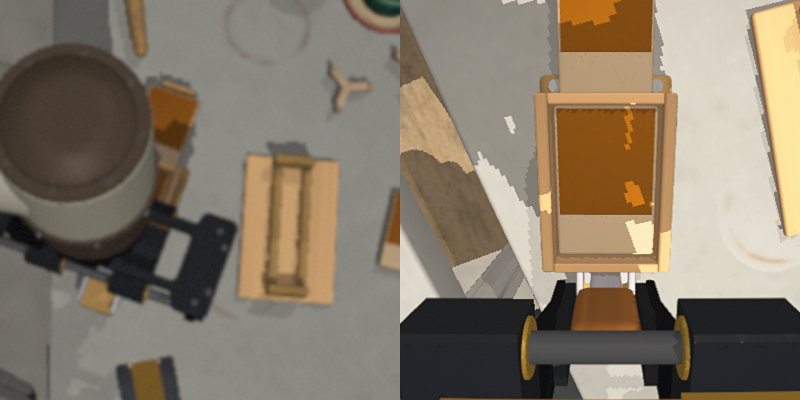

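>>> {"api": "servo_tool", "payload": {
  "moves": "-1 0.002 0 0 0; -1 0.003 0 0 0; -1 0.003 0 0 0"
}}

```text
t: 6.25
position: [0.5004, -0.2661, 0.064]
orientation: [-0.0, 0.984, -0.178, -0.003]
contact_force: [-6.6, -2.5, 5.6]
grip_width: 0.0275
```

>>> {"api": "servo_tool", "payload": {
  "moves": "-1 0.003 0 0 0; -1 0.003 0 0 0; -1 0.003 0 0 0"
}}

```text
t: 6.55
position: [0.5006, -0.2662, 0.064]
orientation: [-0.001, 0.984, -0.178, -0.006]
contact_force: [-10.8, 1.7, 10.2]
grip_width: 0.0277
```

>>> {"api": "servo_tool", "payload": {
  "moves": "-1 -0.02 0 0 0; -1 -0.04 0 0 0; -1 -0.06 0 0 0; -1 -0.075 0 0 0; -1 -0.085 0 0 0"
}}

```text
t: 7.05
position: [0.4256, -0.2381, 0.064]
orientation: [0.0, 0.984, -0.178, 0.0]
contact_force: [-0.5, -6.9, -2.7]
grip_width: 0.0281
```

>>> {"api": "servo_tool", "payload": {
  "moves": "-1 -0.006 0 0 0; -1 -0.01 0 0 0; -1 -0.012 0 0 0; -1 -0.012 0 0 0"
}}

```text
t: 7.45
position: [0.4163, -0.2346, 0.0641]
orientation: [0.001, 0.984, -0.178, 0.002]
contact_force: [-0.1, -8.0, -4.4]
grip_width: 0.0278
```

```bash
python3 -c "
from h import *
rel([0.418,-0.235,0.065],-20.5)
cap('wrist','w6')"
```

```text
t 7.45 pos [ 0.4163 -0.2346  0.0641] yaw -20.46 z [ 0.003 -0.002 -1.   ] shift [ 0.0017 -0.0002 -0.0009] j [-0.17  0.33 -0.56  0.   -0.69  1.38] w 0.0278 F [-0.1 -8.  -4.4]
turn 0.0003566045881137884
```

View pics/w6.png

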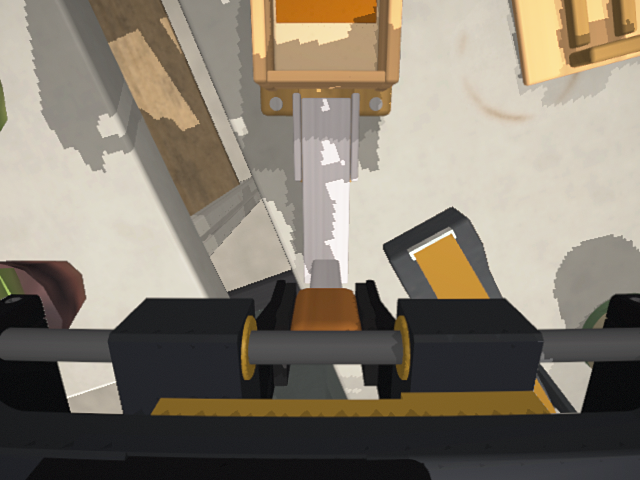

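Pull a bit more to reach the rear stop.

>>> {"api": "servo_tool", "payload": {
  "moves": "-1 -0.003 0 0 0; -1 -0.004 0 0 0; -1 -0.004 0 0 0"
}}

```text
t: 7.8
position: [0.4162, -0.2344, 0.0642]
orientation: [0.001, 0.984, -0.177, 0.005]
contact_force: [8.1, -15.8, -14.3]
grip_width: 0.0275
```

>>> {"api": "servo_tool", "payload": {
  "moves": "-1 0.004 0 0 0; -1 0.004 0 0 0; 1 0.004 0 0 0; 1 0.004 0 0 0; 1 0.004 0 0 0"
}}

```text
t: 8.3
position: [0.4154, -0.2332, 0.0641]
orientation: [-0.0, 0.984, -0.178, 0.0]
contact_force: [0.1, 0.5, -0.2]
grip_width: 0.0443
```

>>> {"api": "servo_tool", "payload": {
  "moves": "1 0 0 0 0; 1 0 0 0 0; 1 0 0 -0.02 0; 1 0 0 -0.05 0; 1 0 0 -0.1 0"
}}

```text
t: 8.8
position: [0.4132, -0.2328, 0.1628]
orientation: [-0.0, 0.984, -0.178, -0.004]
contact_force: [1.4, 0.0, -0.0]
grip_width: 0.0825
```

>>> {"api": "servo_tool", "payload": {
  "moves": "1 0.01 0 -0.05 0; 1 0.05 0 -0.1 0; 1 0.09 0 -0.1 0; 1 0.1 0 -0.1 0; 1 0.1 0 -0.1 0"
}}

```text
t: 9.3
position: [0.5097, -0.2686, 0.2627]
orientation: [-0.0, 0.984, -0.178, -0.001]
contact_force: [-1.1, 0.1, -0.1]
grip_width: 0.087
```

```bash
python3 -c "
from h import *
cap('wrist','w7')
rel([0.624,-0.312,0.01],-20.5)"
```

```text
t 9.35 pos [ 0.5083 -0.2682  0.2624] yaw -20.5 z [-0.003  0.001 -1.   ] shift [0.1246 0.0006 0.252 ] j [-0.2   0.28 -0.05 -0.   -1.25  1.42] w 0.0871 F [-0.1 -0.8  0.3]
turn 3.679689309974421e-05
```

View pics/w7.png

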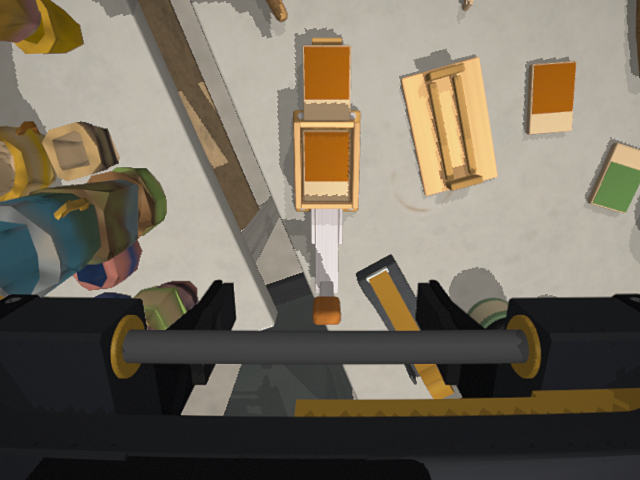

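```bash
python3 -c "
from h import *
im=load('w7')['img']
a=im[25:215,285:365];b=im[50:200,395:505]
cv2.imwrite('pics/w7c.png',np.hstack([cv2.resize(a[0:100],(480,600),interpolation=2)])[:,:,::-1])
cv2.imwrite('pics/w7r.png',np.hstack([cv2.resize(b,None,fx=4,fy=4,interpolation=2)])[:,:,::-1])
"
```

```text
(no output)
```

View pics/w7c.png

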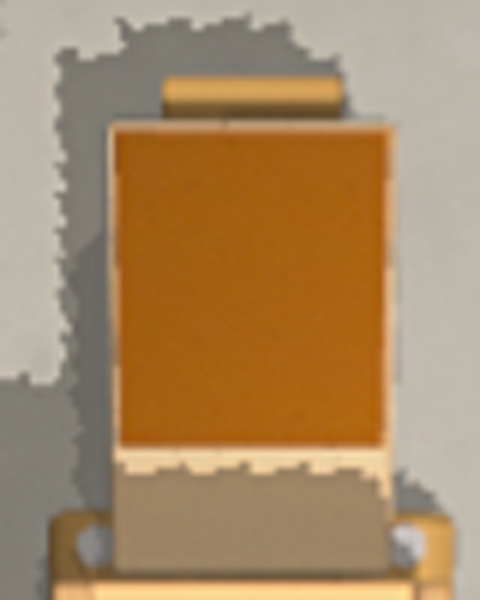

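View pics/w7r.png

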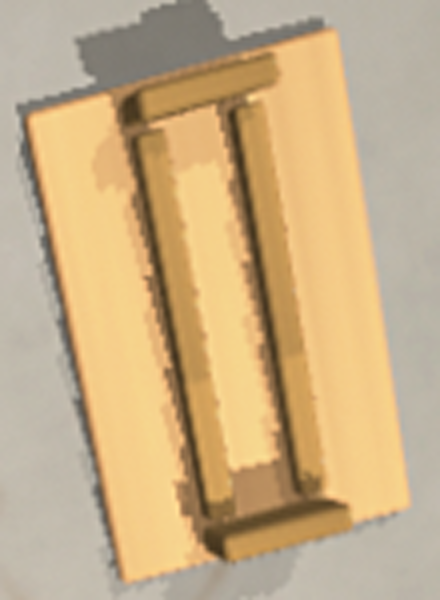

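Run:
```python
from h import *
w=load('w7');t=load('top0');s=load('scene0')
def an(P,nm):
    P=np.array(P);print(nm,P.mean(0).round(4),[np.linalg.norm(P[a]-P[b]).round(4) for a,b in((0,3),(1,2),(0,1),(3,2))],[np.degrees(np.arctan2(*(P[a]-P[b])[[1,0]])).round(2) for a,b in((0,3),(1,2))])
W=lambda x,y:(285+x/6-.4,25+y/6-.4)
an([onz(w,W(*p),0.0235) for p in [(109,125),(395,125),(392,572),(113,572)]],'tile')
V=lambda x,y:(395+x/4-.4,50+y/4-.4)
T=lambda x,y:(255+x/3.3333-.35,110+y/3.3333-.35)
S=lambda x,y:(230+x/4.4444-.4,220+y/4.4444-.4)
a=[V(25,112),V(332,28),V(410,505),V(122,580)];b=[T(402,183),T(571,197),T(560,457),T(387,445)];c=[S(343,160),S(523,108),S(720,248),S(528,312)]
an([onz(w,p,.006) for p in a],'rack w');an([onz(t,p,.006) for p in b],'rack t');an([onz(s,p,.006) for p in c],'rack s')
L=[tri([(w,p),(t,q),(s,r)]) for p,q,r in zip(a,b,c)];an([x for x,e in L],'rack tri');print([e for x,e in L],[x.round(4) for x,e in L])
# strips top: outer corners: left strip (+y) far-left end, right strip etc. tops quads in w7
e=[V(133,130),V(260,97),V(322,485),V(205,505)]
an([onz(w,p,.014) for p in e],'strips w')
```

```text
tile [ 0.6237 -0.3123  0.0235] [np.float64(0.0704), np.float64(0.0704), np.float64(0.0467), np.float64(0.0478)] [np.float64(-20.86), np.float64(-19.99)]
rack w [ 0.536  -0.4232  0.006 ] [np.float64(0.1283), np.float64(0.1284), np.float64(0.0818), np.float64(0.0831)] [np.float64(-5.02), np.float64(-4.47)]
rack t [ 0.5347 -0.4227  0.006 ] [np.float64(0.1298), np.float64(0.1289), np.float64(0.0833), np.float64(0.083)] [np.float64(-4.46), np.float64(-4.61)]
rack s [ 0.5327 -0.4232  0.006 ] [np.float64(0.1275), np.float64(0.128), np.float64(0.0838), np.float64(0.0842)] [np.float64(-5.26), np.float64(-5.06)]
rack tri [ 0.5351 -0.4237  0.0045] [np.float64(0.1292), np.float64(0.1286), np.float64(0.0823), np.float64(0.0827)] [np.float64(-4.93), np.float64(-4.71)]
[[np.float64(0.0007491501406713706), np.float64(0.0017098051441086395), np.float64(0.0018891186847129935)], [np.float64(0.0008101055721676759), np.float64(0.0006407143746911533), np.float64(0.0013426750098965475)], [np.float64(0.0005726053465378583), np.float64(0.0005934674561982586), np.float64(0.0004857443135715892)], [np.float64(0.0008736884102407992), np.float64(0.0008959586057646077), np.float64(0.0007734364772960817)]] [array([ 0.6032, -0.3881,  0.0036]), array([ 0.5955, -0.47  ,  0.0055]), array([ 0.4674, -0.4595,  0.0054]), array([ 0.4744, -0.377 ,  0.0035])]
strips w [ 0.5376 -0.4229  0.014 ] [np.float64(0.1), np.float64(0.1025), np.float64(0.0334), np.float64(0.0325)] [np.float64(-4.9), np.float64(-5.48)]
```

>>> {"api": "servo_tool", "payload": {
  "moves": "1 0.045 0 0 0; 1 0.09 0 0.03 0; 1 0.122 0 0.08 0; 1 0.122 0 0.12 0; 1 0.122 0 0.12 0"
}}

```text
t: 9.85
position: [0.6176, -0.3088, 0.1343]
orientation: [-0.002, 0.984, -0.178, -0.01]
contact_force: [-0.7, 1.1, -0.3]
grip_width: 0.0869
```

```bash
python3 -c "
from h import *
rel([0.6237,-0.3123,0.01],-20.5)
cap('wrist','w8');cap('scene','s8')
rel([0.6237,-0.3123,0.01],-20.5)
a=load('s8')['img'][100:340,180:440];cv2.imwrite('pics/s8c.png',cv2.resize(a,None,fx=2.4,fy=2.4)[:,:,::-1])"
```

```text
t 9.85 pos [ 0.6176 -0.3088  0.1343] yaw -20.56 z [-0.018  0.007 -1.   ] shift [0.0094 0.0012 0.1242] j [-0.23  0.57  0.09 -0.   -1.11  1.45] w 0.0869 F [-0.7  1.1 -0.3]
turn -0.0005184147896191149
t 9.95 pos [ 0.6218 -0.311   0.1437] yaw -20.45 z [-0.004 -0.    -1.   ] shift [0.0027 0.0003 0.1337] j [-0.23  0.56  0.1   0.   -1.11  1.45] w 0.0871 F [ 0.2 -0.6  1.1]
turn 0.0004519132145889652
```

View pics/s8c.png

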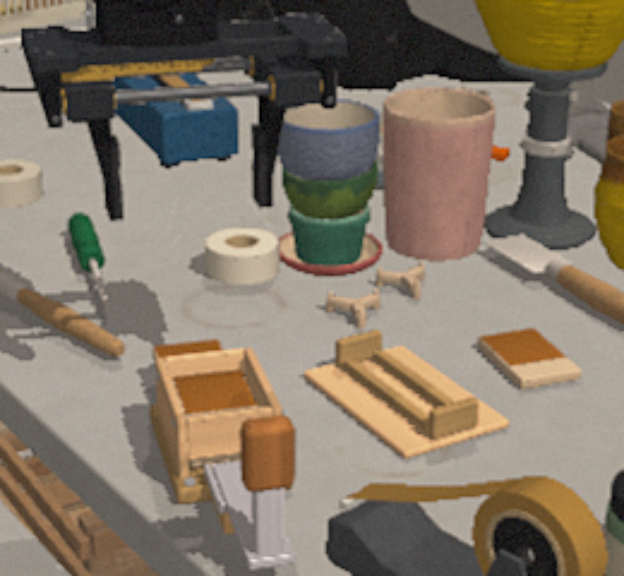

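View pics/w8.png

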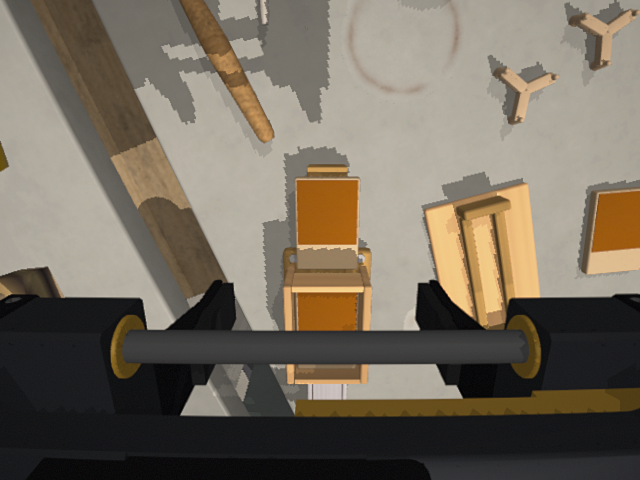

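Run:
```python
from h import *
w=load('w7');v=load('w8')
im=v['img'][160:290,280:385];cv2.imwrite('pics/w8c.png',cv2.resize(im,None,fx=4.5,fy=4.5,interpolation=2)[:,:,::-1])
for a,b in [((302.8,45.4),(296,178)),((350.4,45.4),(358.5,178)),((303.4,119.9),(294.5,270)),((349.9,119.9),(359,270))]: print(tri([(w,a),(v,b)]),onz(v,b,.0235))
```

```text
(array([ 0.66495077, -0.30300444,  0.02265961]), [np.float64(0.00027520185614366853), np.float64(0.0002752018561436127)]) [ 0.66493407 -0.30336227  0.0235    ]
(array([ 0.64872686, -0.34621834,  0.02280298]), [np.float64(0.00033274356260727287), np.float64(0.00033274356260725227)]) [ 0.64894272 -0.34587721  0.0235    ]
(array([ 0.59940313, -0.27695157,  0.02726217]), [np.float64(0.0009167353974517231), np.float64(0.0009167353974516374)]) [ 0.59842391 -0.27524754  0.0235    ]
(array([ 0.5822872 , -0.3225097 ,  0.02726333]), [np.float64(0.0003850296604832056), np.float64(0.00038502966048320323)]) [ 0.58057498 -0.32267178  0.0235    ]
```

View pics/w8c.png

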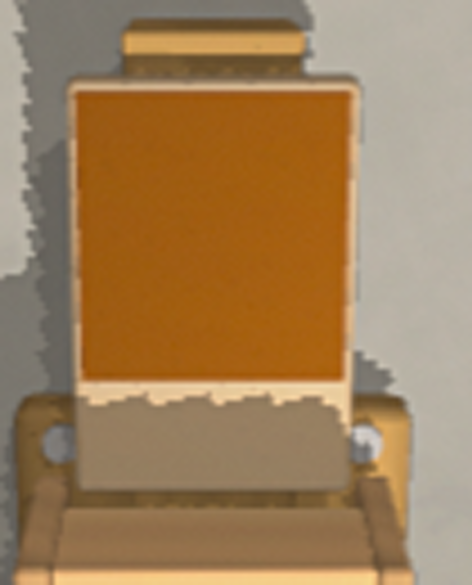

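>>> {"api": "servo_tool", "payload": {
  "moves": "1 0.003 0 0.04 0; 1 0.003 0 0.08 0; 1 0.003 0 0.11 0; 1 0.003 0 0.12 0; 1 0.003 0 0.12 0"
}}

```text
t: 10.45
position: [0.6265, -0.3125, 0.0261]
orientation: [0.0, 0.984, -0.177, 0.001]
contact_force: [-0.3, -0.4, -0.9]
grip_width: 0.0871
```

>>> {"api": "servo_tool", "payload": {
  "moves": "1 0 0 0 0; 1 0 0 0 0"
}}

```text
t: 10.65
position: [0.6279, -0.3129, 0.0276]
orientation: [0.0, 0.984, -0.178, 0.003]
contact_force: [-0.5, -0.3, -0.2]
grip_width: 0.0871
```

```bash
python3 -c "
from h import *
rel([0.6237,-0.3123,0.01],-20.5)
cap('wrist','w9')"
```

```text
t 10.65 pos [ 0.6279 -0.3129  0.0276] yaw -20.45 z [ 0.005 -0.002 -1.   ] shift [-0.0042  0.0009  0.0175] j [-0.23  0.68 -0.01  0.   -0.88  1.45] w 0.0871 F [-0.5 -0.3 -0.2]
turn 0.0004252137946534636
```

View pics/w9.png

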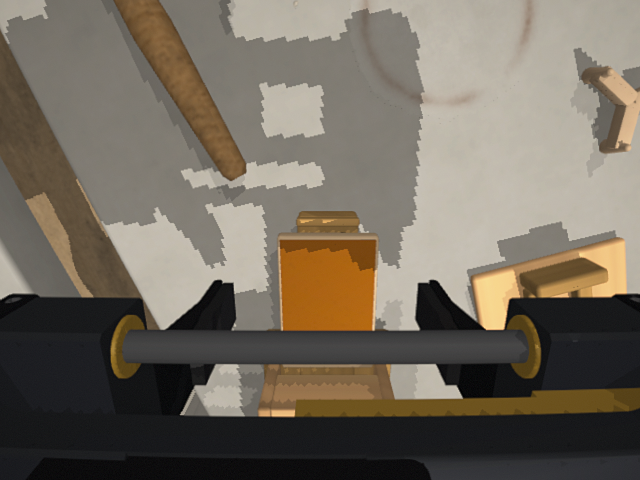

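>>> {"api": "servo_tool", "payload": {
  "moves": "1 -0.004 0 0.017 0; 1 -0.004 0 0.017 0; 1 -0.004 0 0.017 0"
}}

```text
t: 11.0
position: [0.6226, -0.3111, 0.0079]
orientation: [0.0, 0.984, -0.178, 0.0]
contact_force: [0.5, -0.3, 0.1]
grip_width: 0.0868
```

>>> {"api": "servo_tool", "payload": {
  "moves": "-1 0 0 0 0; -1 0 0 0 0; -1 0 0 0 0; -1 0 0 0 0; -1 0 0 0 0",
  "force": 20
}}

```text
t: 11.5
position: [0.6224, -0.3109, 0.0072]
orientation: [0.0, 0.984, -0.178, 0.0]
contact_force: [0.5, 0.3, -0.4]
grip_width: 0.0545
```

>>> {"api": "servo_tool", "payload": {
  "moves": "-1 0 0 0 0; -1 0 0 0 0; -1 0 0 0 0"
}}

```text
t: 11.8
position: [0.6224, -0.3109, 0.0072]
orientation: [0.0, 0.984, -0.178, -0.0]
contact_force: [-0.6, -0.2, 0.7]
grip_width: 0.0476
```

>>> {"api": "servo_tool", "payload": {
  "moves": "0.3 0 0 0 0; 0.3 0 0 0 0; 0.3 0 0 0 0; 0.3 0 0 -0.004 0; 0.3 0 0 -0.004 0"
}}

```text
t: 12.3
position: [0.6229, -0.3111, 0.0119]
orientation: [0.0, 0.984, -0.178, 0.001]
contact_force: [-0.9, -0.0, -0.4]
grip_width: 0.0567
```

>>> {"api": "servo_tool", "payload": {
  "moves": "-1 0 0 0 0; -1 0 0 0 0; -1 0 0 0 0; -1 0 0 0 0; -1 0 0 0 0",
  "force": 25
}}

```text
t: 12.8
position: [0.6223, -0.3109, 0.0112]
orientation: [0.0, 0.984, -0.178, -0.0]
contact_force: [0.4, -0.2, 0.9]
grip_width: 0.0477
```

```bash
python3 -c "
from h import *
rel([0.6237,-0.3123,0.01],-20.5)
cap('wrist','w10')
cv2.imwrite('pics/w10c.png',load('w10')['img'][200:420,160:480,::-1])"
```

```text
t 12.8 pos [ 0.6223 -0.3109  0.0112] yaw -20.47 z [-0. -0. -1.] shift [0.0018 0.0008 0.0012] j [-0.23  0.69 -0.03  0.   -0.85  1.44] w 0.0477 F [ 0.4 -0.2  0.9]
turn 0.0002090513375356077
```

View pics/w10c.png

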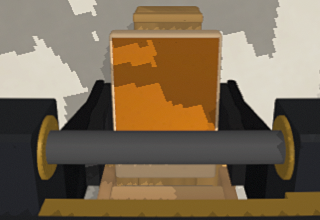

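>>> {"api": "servo_tool", "payload": {
  "moves": "-1 0 0 -0.01 0; -1 0 0 -0.03 0; -1 0 0 -0.06 0; -1 0 0 -0.09 0; -1 0 0 -0.09 0"
}}

```text
t: 13.35
position: [0.6256, -0.3122, 0.1076]
orientation: [0.001, 0.984, -0.177, 0.005]
contact_force: [0.0, 0.2, 0.4]
grip_width: 0.0476
```

```bash
python3 -c "
from h import *
rel([0.5335,-0.423,0.1],-4.8)
cap('scene','s11')
a=load('s11')['img'][100:340,180:440];cv2.imwrite('pics/s11c.png',cv2.resize(a,None,fx=2.4,fy=2.4)[:,:,::-1])"
```

```text
t 13.35 pos [ 0.6256 -0.3122  0.1076] yaw -20.42 z [ 0.01  -0.004 -1.   ] shift [-0.0477  0.1359  0.0071] j [-0.23  0.59  0.05  0.   -1.02  1.44] w 0.0476 F [0.  0.2 0.4]
turn -0.13013702006487912
```

View pics/s11c.png

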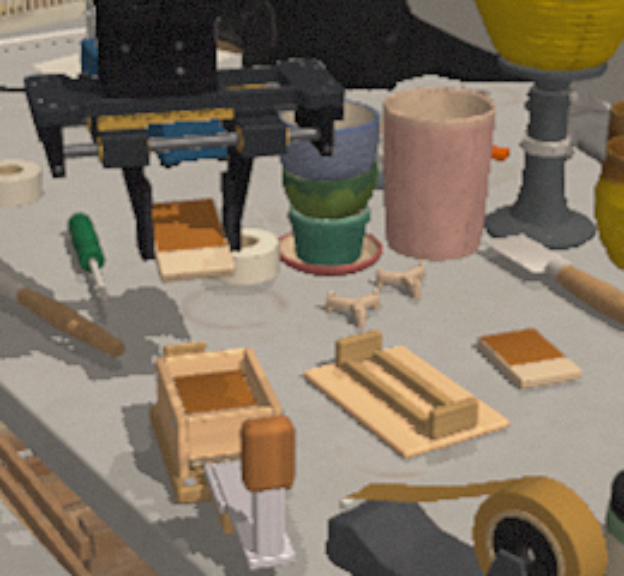

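Tile held level. Move over the rack.

>>> {"api": "servo_tool", "payload": {
  "moves": "-1 -0.012 0.034 0 -0.04; -1 -0.024 0.068 0 -0.08; -1 -0.036 0.102 0 -0.12; -1 -0.046 0.136 0.01 -0.13; -1 -0.046 0.136 0.01 -0.13"
}}

```text
t: 13.9
position: [0.5272, -0.4242, 0.0886]
orientation: [-0.001, 0.999, -0.045, -0.003]
contact_force: [-0.2, 0.2, -1.6]
grip_width: 0.0479
```

>>> {"api": "servo_tool", "payload": {
  "moves": "-1 0 0 0.03 0; -1 0 0 0.05 0; -1 0 0 0.05 0; -1 0 0 0.05 0"
}}

```text
t: 14.3
position: [0.5318, -0.4219, 0.0408]
orientation: [-0.0, 0.999, -0.042, -0.001]
contact_force: [-0.1, -0.3, -0.1]
grip_width: 0.0474
```

```bash
python3 -c "
from h import *
rel([0.5335,-0.423,0.0102],-4.8)
cap('wrist','w12');cap('scene','s12')
a=load('s12')['img'][180:320,260:440];cv2.imwrite('pics/s12c.png',cv2.resize(a,None,fx=4,fy=4,interpolation=2)[:,:,::-1])"
```

```text
t 14.3 pos [ 0.5318 -0.4219  0.0408] yaw -4.84 z [-0.001  0.    -1.   ] shift [0.0019 0.0009 0.0306] j [-0.43  0.63 -0.06  0.   -0.88  1.92] w 0.0474 F [-0.1 -0.3 -0.1]
turn -0.00033567543498661163
```

View pics/s12c.png

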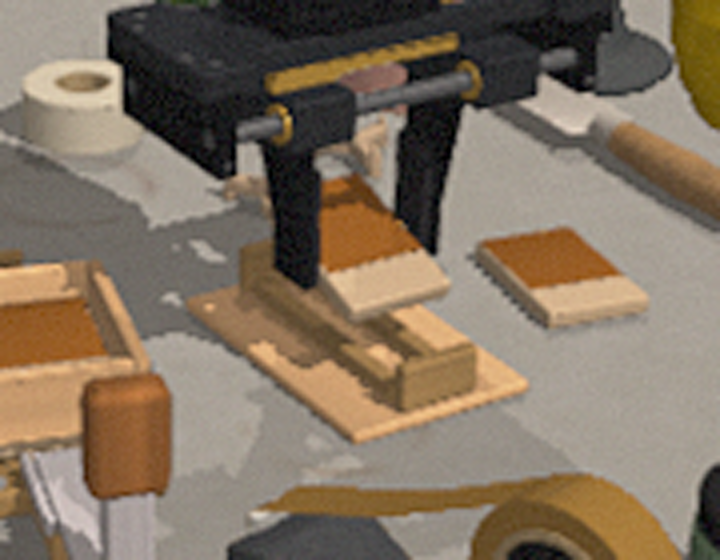

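View pics/w12.png

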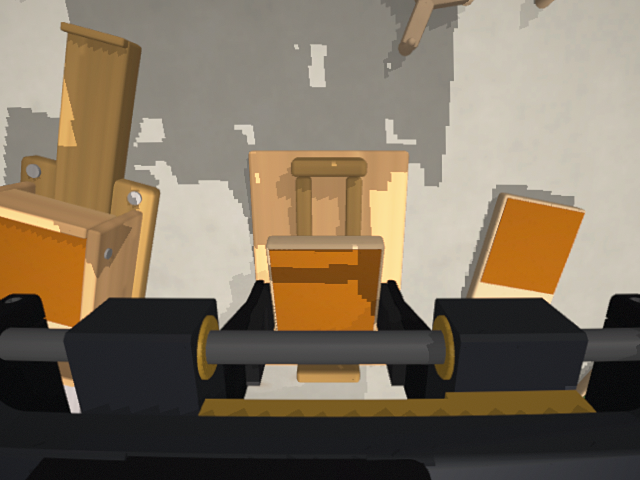

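>>> {"api": "servo_tool", "payload": {
  "moves": "-1 0.002 0.0015 0.012 0; -1 0.002 0.0015 0.024 0; -1 0.002 0.0015 0.024 0; -1 0.002 0.0015 0.024 0"
}}

```text
t: 14.8
position: [0.5334, -0.4237, 0.0168]
orientation: [-0.0, 0.999, -0.043, -0.001]
contact_force: [0.4, 0.3, 1.5]
grip_width: 0.0478
```

```bash
python3 -c "
from h import *
rel([0.5335,-0.423,0.0102],-4.8)
cap('wrist','w13')
cv2.imwrite('pics/w13c.png',cv2.resize(load('w13')['img'][120:440,160:500],None,fx=1.8,fy=1.8)[:,:,::-1])"
```

```text
t 14.8 pos [ 0.5334 -0.4237  0.0168] yaw -4.87 z [-0.001  0.001 -1.   ] shift [ 0.0001 -0.0007  0.0066] j [-0.43  0.67 -0.07 -0.   -0.84  1.92] w 0.0478 F [0.4 0.3 1.5]
turn -0.0006026534924461257
```

View pics/w13c.png

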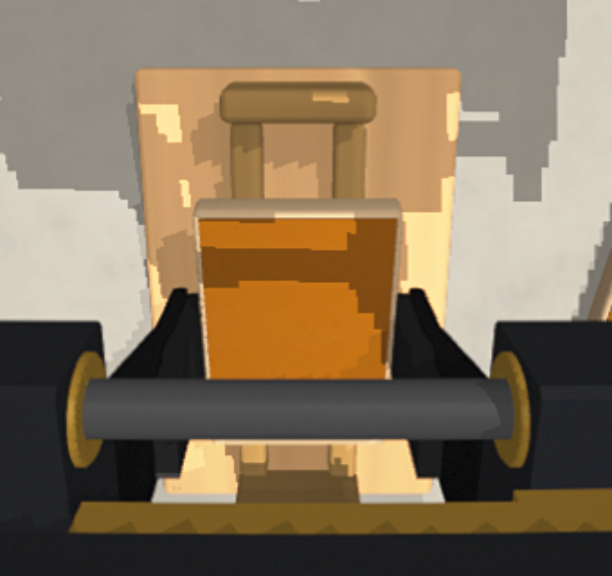

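>>> {"api": "servo_tool", "payload": {
  "moves": "-1 0 0 0.003 0; -1 0 0 0.005 0; -1 0 0 0.005 0; -1 0 0 0.005 0"
}}

```text
t: 15.25
position: [0.534, -0.4239, 0.0132]
orientation: [0.0, 0.999, -0.042, 0.001]
contact_force: [1.2, 2.6, 5.2]
grip_width: 0.0478
```

>>> {"api": "servo_tool", "payload": {
  "moves": "-1 0 0 0.001 0; -1 0 0 0.0015 0; -1 0 0 0.0015 0"
}}

```text
t: 15.55
position: [0.5342, -0.4239, 0.0119]
orientation: [0.0, 0.999, -0.042, 0.001]
contact_force: [2.1, 1.9, 6.0]
grip_width: 0.0477
```

>>> {"api": "servo_tool", "payload": {
  "moves": "-1 0 0 0.001 0; -1 0 0 0.001 0; -1 0 0 0.001 0"
}}

```text
t: 15.85
position: [0.5344, -0.4239, 0.0109]
orientation: [0.0, 0.999, -0.042, 0.001]
contact_force: [1.8, 3.0, 5.6]
grip_width: 0.0478
```

```bash
python3 -c "
from h import *
rel([0.5335,-0.423,0.0102],-4.8)
cap('scene','s14')
a=load('s14')['img'][180:320,260:440];cv2.imwrite('pics/s14c.png',cv2.resize(a,None,fx=4,fy=4,interpolation=2)[:,:,::-1])"
```

```text
t 15.85 pos [ 0.5344 -0.4239  0.0109] yaw -4.85 z [ 0.002 -0.001 -1.   ] shift [-0.001  -0.0008  0.0007] j [-0.43  0.67 -0.07  0.   -0.83  1.92] w 0.0478 F [1.8 3.  5.6]
turn -0.00039535261534766607
```

View pics/s14c.png

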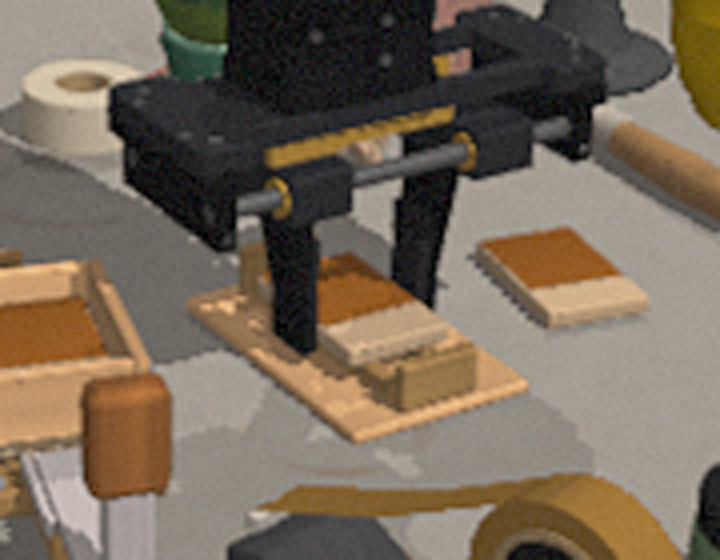

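>>> {"api": "servo_tool", "payload": {
  "moves": "0.3 0 0 0 0; 0.3 0 0 0 0; 0.4 0 0 0 0; 0.4 0 0 0 0; 0.4 0 0 0 0"
}}

```text
t: 16.4
position: [0.5332, -0.4239, 0.0092]
orientation: [-0.0, 0.999, -0.043, -0.0]
contact_force: [-0.7, -0.8, 0.2]
grip_width: 0.06
```

>>> {"api": "servo_tool", "payload": {
  "moves": "0.4 0 0 -0.02 0; 0.4 0 0 -0.05 0; 0.4 0 0 -0.1 0; 1 0 0 -0.15 0; 1 -0.03 0 -0.18 0"
}}

```text
t: 16.9
position: [0.5069, -0.4225, 0.1938]
orientation: [0.002, 0.999, -0.041, 0.003]
contact_force: [-0.4, 0.1, -1.0]
grip_width: 0.07
```

>>> {"api": "servo_tool", "payload": {
  "moves": "1 -0.04 0 0 0; 1 -0.06 0 0 0; 1 -0.06 0 0 0"
}}

```text
t: 17.2
position: [0.4413, -0.4159, 0.1906]
orientation: [-0.0, 0.999, -0.043, 0.0]
contact_force: [-0.1, -0.4, 0.8]
grip_width: 0.0853
```

```bash
python3 -c "
from h import *
rel([0.5335,-0.423,0.0102],-4.8)
cap('scene','s15');cap('wrist','w15')
a=load('s15')['img'][190:350,230:430];cv2.imwrite('pics/s15c.png',cv2.resize(a,None,fx=3.7,fy=3.7,interpolation=2)[:,:,::-1])"
```

```text
t 17.2 pos [ 0.4413 -0.4159  0.1906] yaw -4.98 z [ 0.  0. -1.] shift [ 0.0924 -0.0009  0.1804] j [-0.49  0.38 -0.09 -0.   -1.11  1.97] w 0.0853 F [-0.1 -0.4  0.8]
turn -0.0015125229638373557
```

View pics/s15c.png

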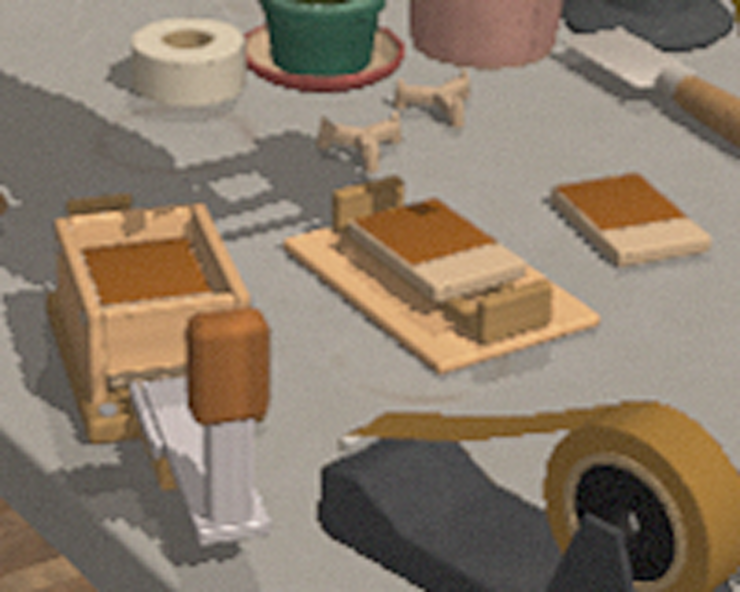

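View pics/w15.png

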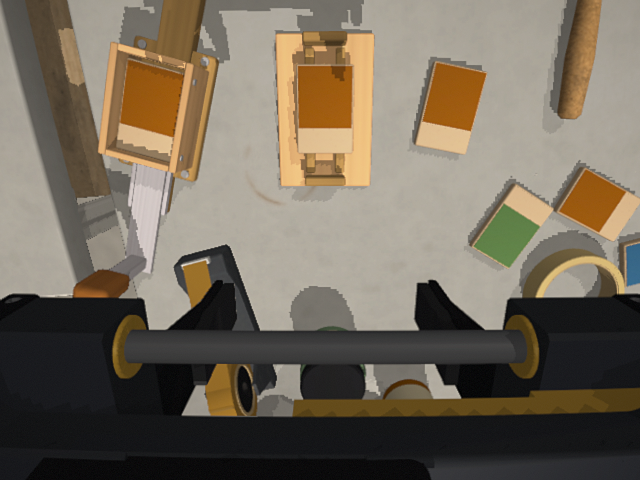

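Run:
```python
from h import *
w=load('w15');s=load('s15')
S=lambda x,y:(230+x/3.7-.4,190+y/3.7-.4)
P=[]
for a,b in [((297.5,65.5),(347,226)),((351.5,65.5),(434,200)),((351,152.5),(526,268)),((299,152.5),(437,294))]:
    x,e=tri([(w,a),(s,S(*b))]);P.append(x);print(x.round(4),round(e[0],4))
P=np.array(P);print(P.mean(0),np.degrees(np.arctan2(*(P[0]-P[3])[[1,0]])),np.degrees(np.arctan2(*(P[1]-P[2])[[1,0]])))
for a,b in [((124,59),(82,249)),((186,72),(193,238)),((121,145),(None,None))]:
    if b[0]: print('stack',tri([(w,a),(s,S(*b))]))
h=cv2.cvtColor(s['img'],cv2.COLOR_RGB2HSV);k,l,st,ce=cv2.connectedComponentsWithStats(cv2.inRange(h,(5,150,90),(14,255,255)))
print([(st[i],ce[i].round(1)) for i in range(1,k) if st[i,4]>400 ])
print(monitor.state()['t'])
```

```text
[ 0.5742 -0.4042  0.0205] 0.0005
[ 0.5694 -0.4489  0.023 ] 0.0003
[ 0.4994 -0.4441  0.0203] 0.0006
[ 0.5036 -0.3987  0.0199] 0.0002
[ 0.53663543 -0.42398655  0.02090934] -4.530923533551581 -3.950935494835133
stack (array([ 0.58711102, -0.27426709,  0.04305554]), [np.float64(0.0015769385973340275), np.float64(0.0015769385973342165)])
stack (array([ 0.57323122, -0.31987774,  0.0405208 ]), [np.float64(0.0015569928271849571), np.float64(0.0015569928271850768)])
[(array([281, 274,  21,  31, 543], dtype=int32), array([291.6, 288.3]))]
17.3
```

```bash
python3 -c "
from h import *
print(finish_job())"
```

```text
the job is handed in; nothing more can be done
None
```

I pushed the pusher in to its end stop, which brought the bottom tile out on the far side, and drew it back to the rear stop so the stack dropped. I then gripped the ejected tile, laid it lengthwise on the rack strips, and backed the arm off. I handed the job in at about 17.3 s of the 54 s allowed; no verdict is reported.

**Pusher:** it met both stops, with the arm's force reading rising while the position stayed put. Travel between the stops measured about 90 mm.

**Tile on the rack:**
- It lies about 1–2 mm from the rack centre I measured and within about 1° of its direction.
- Its top corners measured 20–23 mm above the bench, against 22.5 mm expected, so it is flat within the measuring error.

**Magazine:** the top tile's upper face is now at 41–43 mm, against about 41 mm expected after the drop. The loose tile was not touched.

**What went less well:**
- My first grip on the tile was about 3 mm too low to clear the rack board, so I opened slightly and gripped again 4 mm higher.
- While lowering the tile onto the strips, the reading stayed near 6 N as the arm sank another 2 mm, so the tile probably slid a little in the grip before I let go.
- My measurements of the same points from different cameras differed by about 1–3 mm.

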